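Mount a spindle blank between centres and close the split steady over it

TASK

Set the birch rod up in the little lathe: lay it in the V of the steady's lower half, then slide the tailstock up until the rod is carried snugly between the two centres. Then set the loose steady cap over it on the two dowels and press the cap firmly down, flush on the lower half, and keep it pressed so that I can put its screws in: finish while still pressing it down. Leave everything else on the bench where it is.

Things in the scene. Friction and masses are not known exactly. Their poses are not given: they have to be found in the camera images.
- lathe: small hobby lathe fixed on the bench: aluminium bed 545 x 90 mm, its top 42 mm above the bench; green headstock (160 mm high, face 135 mm from the steady's middle) on the robot's left, sliding tailstock on the right. Origin on the bench under the steady's middle; +y along the spindle axis to the headstock, z up. Spindle axis 112 mm above the bench. May stand turned a little
- steady: lower half of the split steady, aluminium block bolted to the bed: 116 mm (x) by 60 mm along the spindle (y). Origin on the spindle axis at its middle, level with its flat top face (112 mm above the bench); axes as the lathe's. A 90-degree white nylon V runs along y in the top face, 34 mm wide at the top: a rod laid in it rests 2.8 mm below the spindle axis until the centres lift it
- dowel_front (a point): root of the dowel nearer the robot, on the steady's top face at x = -41 mm, y = 0: steel, 8 mm diameter, stands up 14 mm, its upper 7 mm tapering to 3 mm
- dowel_rear (a point): root of the like dowel at x = +41 mm, y = 0
- head_tip (a point): point of the fixed 60-degree centre in the headstock; it points to -y, on the spindle axis, 101 mm from the steady's middle. Cone 12 mm long, 16 mm wide at its root
- tail_tip (a point): point of the like centre in the tailstock; it points to +y, on the spindle axis, and slides with the tailstock
- tail_grip (a point): middle of the tailstock's upright, on the spindle axis (112 mm above the bench), 73 mm behind tail_tip. The upright is 36 mm wide (x), 54 mm long (y), flat sides, rounded top 130 mm above the bench: grip it across x from above, or push it. A 54 mm black handwheel begins 42 mm behind this point
- tailstock (a joint): slide of the tailstock, m; grows towards the headstock (+y); range 0 to 0.085. Drags with about 3 N and stays where it is left (no lock). At 0 the two points are 251 mm apart. With the rod home between both centres it reads about 0.066 and meets a hard stop; 8 to 10 N beyond the drag seats it
- rod: birch rod, 20 mm diameter, 200 mm long, about 50 g, a 10 mm wide centre hole 12 mm deep in each end, ends alike. Origin at its middle, y along it. Starts in the rack, axis 45 mm above the bench. The steady leaves no room for fingers within 30 mm of its own middle: grip the rod about 60 mm from the rod's middle, on the tailstock side
- rod_home (a point): where the rod's middle is once between centres: on the spindle axis, 9 mm from the steady's middle towards the headstock (each centre enters its hole by 8 mm). First lay the rod with its middle 6 to 18 mm on the tailstock side of the steady's middle: there it stays on the V by itself and clears both points
- rack: fixed plywood rack under the rod: base 50 (x) by 190 (y) by 10 mm; V supports 10 mm thick and 40 mm wide, 84 mm either side of its middle, only the low base between them. Origin at the middle of its underside, the rod along its y
- cap: loose upper half of the steady, aluminium, 0.36 kg: 116 mm (x) by 60 mm (y), ears 16 mm thick with a 10 mm through hole for a dowel at x = +-41 mm, y = 0; V underneath along y; bridge 48 mm wide, 29 mm high. Origin at the middle of its flat underside: seated, it coincides with the steady's origin, axes parallel (either way round will do). Seated it does not touch the rod
- cap_grip (a point): in the red grip rib on top of the cap, 49 mm above the cap's underside. The rib is 44 mm (x) by 24 mm (y), from 29 to 59 mm above the underside; grip it across y from above. For the final press push down with about 20 N (more than 10 N must reach the lower half) and keep pushing
- glue: white glue bottle, 52 mm wide, 150 mm high; leave it
- varnish: tin, 76 mm wide, 95 mm high; leave it
- tape: yellow roll of tape, 92 mm wide, 24 mm high; leave it
- sander: cork sanding block, 60 x 95 x 32 mm; leave it
- driver: screwdriver with a blue handle; leave it
- dish: steel dish of screws, 60 mm wide, 18 mm high; leave it
- gouge: turning tool with a wooden handle, 300 mm long; leave it
Not all that is in view belongs to the job. Leave any green look-alike of the rod alone.

How it is judged:
By the outcome, as a careful person would: the job done as asked, in the order asked, and still so for the second after the job is handed in, while the arm keeps its last pose, push and grip.
It also fails if it takes over 64 s, if anything falls off the work surface, if the arm or the gripper's body presses on something with over 40 N, if the wrist force passes 120 N, or if a joint passes its speed limit or range.

ROBOT

A 6-joint arm with a two-finger parallel gripper is mounted at the origin on the work surface. World frame = base frame: x ahead of the robot, y to its left, z up, the work surface at z = 0. Lengths are in m, angles in rad, forces in N, time in s.
With the tool pointing down it reaches from about 0.35 to 0.875 m from the base axis. Payload 15.5 kg.
Tool frame: the origin (TCP) lies at the very end of the fingers, on their centre line; the grasp point (between the pads) lies 19 mm behind it; z points along the fingers, y is the direction in which the jaws open and shut (so a half turn about z gives the same grasp; the last joint's range is limited). The gripper opens to 85 mm and grips with 20 to 120 N. Pads are 22 mm wide; open, the fingers measure 114 mm over their backs; the gripper's body (76 mm by 85 mm) begins 54 mm behind the grasp point. The pads swing forward as they close: fully open they stand 13 mm farther back than shut.
Start: joints at [1.024, 0.494, 1.345, -0, 1.302, -0.096], TCP at [0.273, 0.562, 0.231] pointing down, gripper open.
Joint ranges: [-2.91, 2.91], [-0.82, 2.16], [0.22, 2.67], [-1.22, 4.37], [0.12, 2.79], [-3.08, 3.08]. Speed limits (rad/s): [1.89, 1.89, 2.57, 3.01, 3.01, 3.01].

INTERFACE

Orientations are given as a unit quaternion [w, x, y, z].
In Python, from workcell import manip gives the robot as it stands.
- The arm moves only by the tool servo_tool, never from a script. Its argument "commands" is one flat list of numbers, 7 for each row, row after row: the closure, from 0 (fully open) to 1 (shut), then the shift along the tool's x, y, z in mm, then the turn, a rotation vector about the tool's x, y, z in rad. In form: [gripper, dx, dy, dz, wx, wy, wz, gripper, dx, dy, dz, wx, wy, wz, ...]. A call has exactly 8 rows; each row is the pose to reach, as a shift and turn from the pose measured when the call began, along the tool's axes at that moment; what a row does not reach only later rows make up. A row lasts 1/12 s, in which the tool goes at most 41.7 mm and 7.16 degrees, less where a joint would pass 70% of its speed; a pose out of reach is approached as far as the arm can. A call with a gripper value outside its range is refused whole. The fingers move at their own pace and stop on an object; "newtons" is the grip in N (left out, the last holds). Time passes only in rows, so rows that repeat a pose let the fingers close, or fill a call up. It gives the time, the measured TCP pose, the force and the opening at its end, in the units of the state.
- manip.get_state(): the state, without advancing time (a new reading comes with each control period).
- manip.camera(name): name is "scene" or "top"; returns the picture (400x640x3 uint8, red, green, blue); there is no depth.
- manip.camera_params(name): a dict with "K" (3x3 intrinsics, pixels), "k1" (the pictures are not rectified: a ray, as slopes to the right and down, at radius r is drawn at 1 + k1 r^2 times it, then the intrinsics apply), "rvec" (rotation vector, rad) and "tvec" (3), from world to camera coordinates, as OpenCV has them. Camera axes: x right, y down, z forward; pixel columns grow to the right and rows downward; lengths in m; the calibration is good to about 2 mm. A picture is of the moment at which its call begins. camera_params takes no time and is no camera call.
- manip.close_job(): hands the job in, once; it reports no verdict.
The state is a dict: "time": time; "q": joint angles; "qvel": joint speeds; "joint_efforts": joint torques, N m; "position": TCP position; "ee_rot": TCP orientation; "wrist_force": force on the tool from outside, world axes, zero at the start; "moment": the same for the moment, N m; "grip_width": opening from 0.0 (shut) to 1.0 (fully open).
Only numpy, scipy, OpenCV 4.12 (cv2) and the standard library are available. Lean on these libraries where they do the work, as an engineer would, in place of code of your own. Each camera call takes 0.05 s, during which the arm holds its last target.

## Working session

There is one attempt and no reset: what is moved stays moved. The work goes in short steps, Python scripts to look and compute and a tool call to move; the robot and the scene stay as the last step left them, time stands still between calls to the robot, and variables do not carry over. Pictures are saved under pics/ and viewed, and the job is handed in when it is done.

Besides the shell and the picture viewer there is one more tool, called after "Emit:" in YAML: its name, and indented under it one key for each argument. servo_tool: Moves the arm, as the interface text tells. Its arguments: {"type":"object","properties":{"commands":{"type":"array"},"newtons":{"type":"number"}},"required":["commands"]}

```bash
mkdir -p pics; python3 - <<'E'
from workcell import manip
import cv2
for n in("scene","top"):
    im=manip.camera(n); cv2.imwrite(f"pics/{n}0.png",cv2.cvtColor(im,cv2.COLOR_RGB2BGR))
    print(n,manip.camera_params(n))
print(manip.get_state())
E
```

```text
scene {'K': array([[400.9634096 ,   0.        , 318.86878609],
       [  0.        , 400.9634096 , 198.14794709],
       [  0.        ,   0.        ,   1.        ]]), 'k1': -0.05138415537211233, 'rvec': array([ 2.44318598,  0.92962513, -0.25843796]), 'tvec': array([-0.39643388, -0.21484401,  1.23161267])}
top {'K': array([[479.72764097,   0.        , 321.06325841],
       [  0.        , 479.72764097, 200.32895135],
       [  0.        ,   0.        ,   1.        ]]), 'k1': -0.003440789495946383, 'rvec': array([ 2.07805877, -2.14277925,  0.22685466]), 'tvec': array([0.03582748, 0.48559341, 1.42969963])}
{'time': 0.1, 'q': array([ 1.02350058e+00,  4.94124631e-01,  1.34608322e+00,  1.76766840e-05,
        1.30251343e+00, -9.54986973e-02]), 'qvel': array([-0.00116906, -0.00130433, -0.00227237, -0.00018143, -0.00077695,
       -0.00045342]), 'joint_efforts': array([ 1.20154462e-03, -8.83582592e+01, -3.84566689e+01, -1.06657487e-04,
        5.22439092e-03, -1.54465406e-04]), 'position': array([0.27267993, 0.56200601, 0.2307529 ]), 'ee_rot': array([-1.86346862e-04,  2.23984403e-01,  9.74592566e-01, -5.32725820e-04]), 'wrist_force': array([-0.21324055, -0.66251849,  0.41903281]), 'moment': array([ 0.02143192, -0.02930818,  0.05218309]), 'grip_width': 1.0007891430195202}
```

View pics/scene0.png

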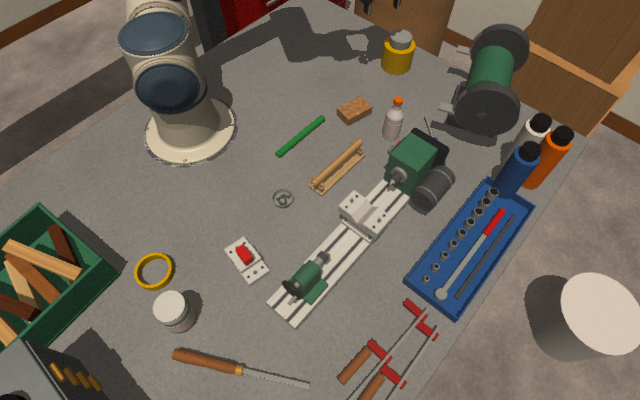

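View pics/top0.png

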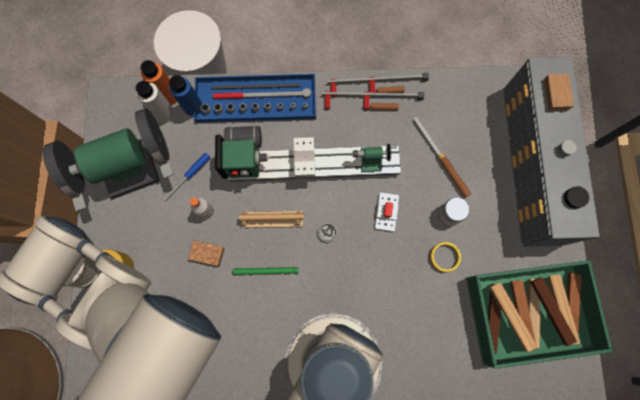

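The birch rod is the tan one in the rack, at top (270,219) and scene (338,165). The green rod at top (265,271) and scene (300,136) is the look-alike. The cap with its red rib is at top (387,211). The steady is at top (304,156) and the tailstock at top (374,155). I'll enlarge these to confirm.

```bash
cat > h.py <<'E'
import numpy as np, cv2
from workcell import manip
def P(n):
    p=manip.camera_params(n); R=cv2.Rodrigues(p['rvec'])[0]; return p['K'],p['k1'],R,np.array(p['tvec'])
def proj(n,X):
    K,k,R,t=P(n); c=(R@np.atleast_2d(X).T).T+t; s=c[:,:2]/c[:,2:]; r2=(s**2).sum(1,keepdims=True)
    s=s*(1+k*r2); return s*[K[0,0],K[1,1]]+[K[0,2],K[1,2]]
def ray(n,uv):
    K,k,R,t=P(n); d=(np.array(uv,float)-[K[0,2],K[1,2]])/[K[0,0],K[1,1]]; s=d.copy()
    for _ in range(20): s=d/(1+k*(s@s))
    v=R.T@np.array([s[0],s[1],1]); return -R.T@t, v/np.linalg.norm(v)
def onz(n,uv,z):
    o,v=ray(n,uv); return o+v*(z-o[2])/v[2]
def tri(u1,u2):
    a,v=ray("top",u1); b,w=ray("scene",u2)
    A=np.stack([v,-w],1); s=np.linalg.lstsq(A,b-a,rcond=None)[0]
    p,q=a+v*s[0],b+w*s[1]; return (p+q)/2,np.linalg.norm(p-q)
E
python3 - <<'E'
import cv2
a=cv2.imread("pics/top0.png");b=cv2.imread("pics/scene0.png")
cv2.imwrite("pics/c1.png",cv2.resize(a[125:285,205:415],None,fx=3.7,fy=3.7,interpolation=cv2.INTER_CUBIC))
cv2.imwrite("pics/c2.png",cv2.resize(b[110:330,215:465],None,fx=2.7,fy=2.7,interpolation=cv2.INTER_CUBIC))
E
```

```text
(no output)
```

View pics/c1.png

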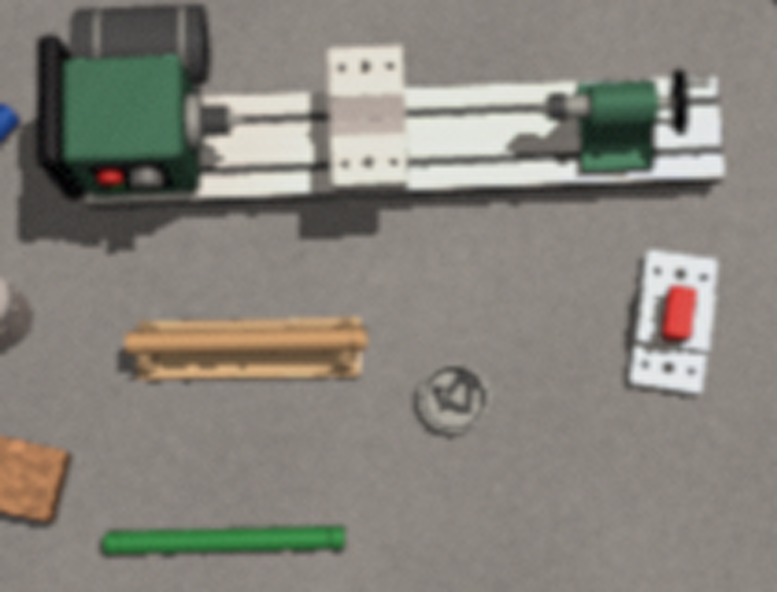

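View pics/c2.png

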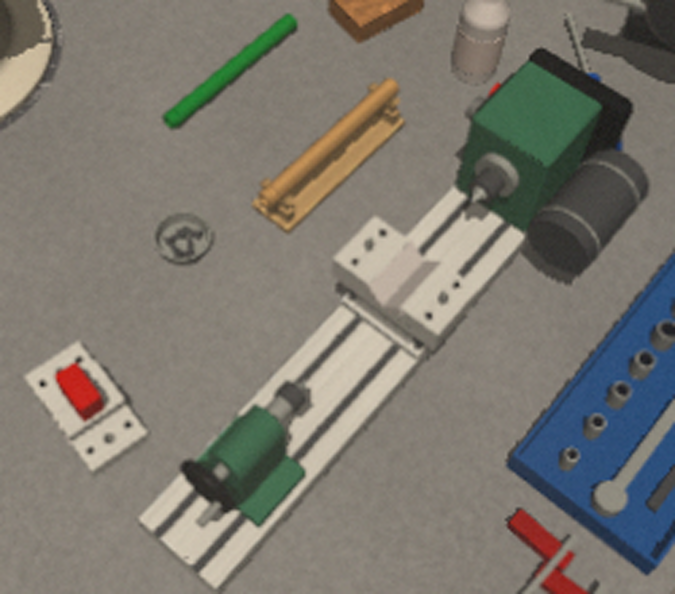

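```bash
cat >> h.py <<'E'
from scipy.ndimage import map_coordinates
def edge(img,p,q,w=3.0,trim=0.12,ch=None):
    """subpixel straight edge near segment p-q; returns point, dir"""
    g=img.astype(float) if img.ndim==2 else (img.astype(float).mean(2) if ch is None else img[...,ch].astype(float))
    p,q=np.array(p,float),np.array(q,float); d=(q-p)/np.linalg.norm(q-p); n=np.array([-d[1],d[0]])
    L=np.linalg.norm(q-p); s=np.linspace(trim*L,(1-trim)*L,max(int(L*2),12)); u=np.arange(-w,w+.01,.25)
    pts=p+s[:,None,None]*d+u[None,:,None]*n
    v=map_coordinates(g,[pts[...,1],pts[...,0]],order=1)
    gr=np.abs(np.gradient(v,axis=1)); gr=np.where(gr>0.5*gr.max(1,keepdims=True),gr,0)
    c=(gr*u).sum(1)/gr.sum(1); m=np.abs(c-np.median(c))<0.6
    a=np.polyfit(s[m],c[m],1); return p+n*a[1],(d+n*a[0])/np.linalg.norm(d+n*a[0])
def inter(a,b):
    t=np.linalg.solve(np.stack([a[1],-b[1]],1),b[0]-a[0]); return a[0]+a[1]*t[0]
def quad(img,c,**k):
    c=[np.array(x,float) for x in c]; e=[edge(img,c[i],c[(i+1)%4],**k) for i in range(4)]
    return [inter(e[i-1],e[i]) for i in range(4)]
E
python3 - <<'E'
from h import *
np.set_printoptions(precision=4,suppress=True)
a=cv2.cvtColor(cv2.imread("pics/top0.png"),cv2.COLOR_BGR2RGB)
f=lambda c:[(x/3.7+205-.37,y/3.7+125-.37) for x,y in c]
def rep(name,c,z,**k):
    q=quad(a,f(c),**k); W=np.array([onz("top",x,z) for x in q])
    print(name,np.round(q,1).tolist()); print(W[:,:2]*1000, 'ctr',W.mean(0)*1000,'sides',[round(np.linalg.norm(W[i]-W[(i+1)%4])*1000,1) for i in range(4)], 'ang',[round(np.degrees(np.arctan2(*(W[(i+1)%4]-W[i])[[1,0]])),2) for i in range(4)])
rep("steady",[(327,46),(404,44),(407,184),(330,187)],.112,w=2)
rep("cap ears outline",[(646,250),(718,260),(703,393),(628,384)],.016,w=2.5)
rep("rib top",[(670,285),(698,288),(690,342),(663,337)],.059,w=2)
rep("rod",[(125,330),(366,330),(366,350),(125,350)],.045,w=2.5)
rep("bed",[(405,88),(720,75),(724,180),(407,190)],.042,w=2)
for n,p in (("dowR",(365,66)),("dowF",(368,161)),("capholes",(679,274)),("caphole2",(668,367)),):
    print(n,onz("top",f([p])[0],.112 if n[0]=='d' else .016)*1000)
print("tailtip",onz("top",f([(547,105)])[0],.112), onz("top",f([(585,85)])[0],.13))
# rod/hue masks
h=cv2.cvtColor(a,cv2.COLOR_RGB2HSV)
for nm,lo,hi,z in(("red rib",(0,150,90),(8,255,255),.059),("red2",(172,150,90),(180,255,255),.059)):
    m=cv2.inRange(h,lo,hi); m[:180]=0;m[240:]=0;m[:,:350]=0;m[:,420:]=0
    ys,xs=np.nonzero(m)
    if len(xs): print(nm,len(xs),xs.mean(),ys.mean(),onz("top",(xs.mean(),ys.mean()),z))
E
```

```text
steady [[293.0, 137.4], [313.4, 136.9], [314.6, 173.8], [294.2, 175.0]]
[[671.9395 100.6113]
 [671.7513  38.4449]
 [555.4499  38.2562]
 [553.5155  99.2241]] ctr [613.164   69.1341 112.    ] sides [np.float64(62.2), np.float64(116.3), np.float64(61.0), np.float64(118.4)] ang [np.float64(-90.17), np.float64(-179.91), np.float64(91.82), np.float64(0.67)]
cap ears outline [[379.6, 191.9], [399.1, 194.8], [394.5, 230.9], [374.8, 227.8]]
[[ 515.8643 -166.0525]
 [ 504.5397 -227.1726]
 [ 389.4793 -205.3361]
 [ 401.1405 -144.5279]] ctr [ 452.7559 -185.7723   16.    ] sides [np.float64(62.2), np.float64(117.1), np.float64(61.9), np.float64(116.7)] ang [np.float64(-100.5), np.float64(169.25), np.float64(79.14), np.float64(-10.63)]
rib top [[384.9, 201.1], [393.2, 202.5], [391.2, 217.0], [383.7, 215.5]]
[[ 476.3257 -175.0337]
 [ 471.1569 -200.1297]
 [ 426.3758 -191.2958]
 [ 431.7702 -168.4811]] ctr [ 451.4072 -183.7351   59.    ] sides [np.float64(25.6), np.float64(45.6), np.float64(23.4), np.float64(45.0)] ang [np.float64(-101.64), np.float64(168.84), np.float64(76.7), np.float64(-8.37)]
rod [[
[... 284 characters left out ...]
, np.float64(169.81), np.float64(89.19), np.float64(3.95)]
bed [[314.0, 148.3], [398.2, 145.4], [400.1, 172.4], [314.4, 175.8]]
[[ 658.5984   38.1105]
 [ 660.0588 -230.2181]
 [ 570.7455 -230.6327]
 [ 567.9054   39.3602]] ctr [614.327  -95.8451  42.    ] sides [np.float64(268.3), np.float64(89.3), np.float64(270.0), np.float64(90.7)] ang [np.float64(-89.69), np.float64(-179.73), np.float64(90.6), np.float64(-0.79)]
dowR [654.8881  69.7766 112.    ]
dowF [573.8636  69.1844 112.    ]
capholes [ 492.9212 -191.7193   16.    ]
caphole2 [ 412.7666 -177.5889   16.    ]
tailtip [ 0.6168 -0.0781  0.112 ] [ 0.627  -0.1082  0.13  ]
red rib 88 387.6136363636364 209.6818181818182 [ 0.4494 -0.1816  0.059 ]
```

```bash
python3 - <<'E'
import cv2
a=cv2.imread("pics/top0.png");b=cv2.imread("pics/scene0.png")
cv2.imwrite("pics/c3.png",cv2.resize(a[203:237,230:312],None,fx=9,fy=9,interpolation=cv2.INTER_NEAREST))
cv2.imwrite("pics/c4.png",cv2.resize(b[135:200,300:372],None,fx=9,fy=9,interpolation=cv2.INTER_NEAREST))
E
```

```text
(no output)
```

View pics/c3.png

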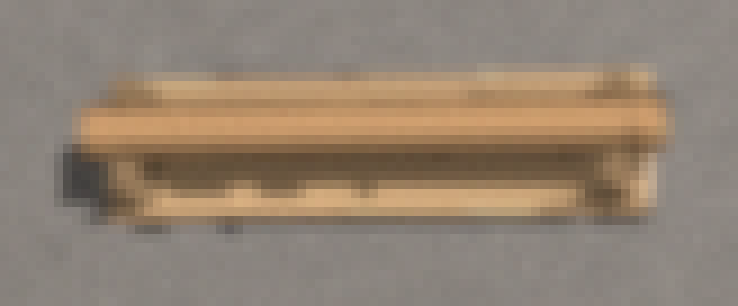

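View pics/c4.png

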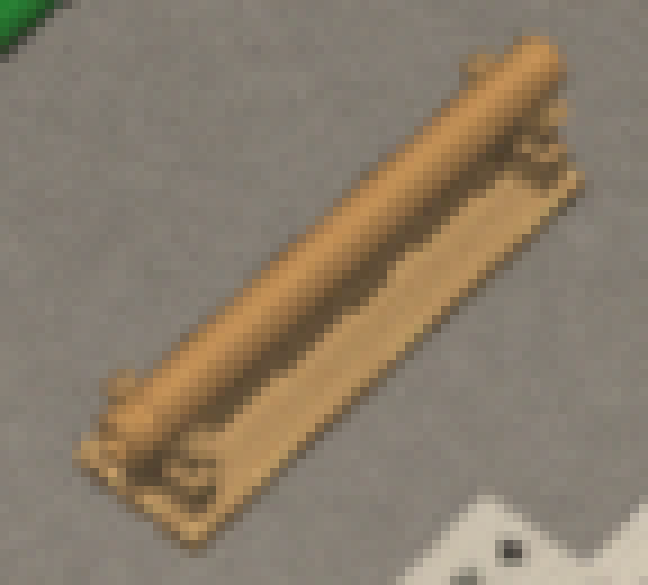

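```bash
python3 - <<'E'
from h import *
np.set_printoptions(precision=1,suppress=True)
for z in(.045,): 
    print([onz("top",u,z)*1000 for u in((238.2,216.7),(303.4,215.8))])
s=lambda x,y:(x/9+300-.5,y/9+135-.5)
print("scene rod",[onz("scene",s(*u),z)*1000 for u,z in(((540,65),.045),((125,430),.045))], [onz("scene",s(*u),.01)*1000 for u in((78,455),(195,548),(585,182))])
t=lambda x,y:(x/9+230-.5,y/9+203-.5)
print("top rack",[onz("top",t(*u),.01)*1000 for u in((100,76),(658,70),(655,214),(105,216))])
c=lambda x,y:(x/2.7+215-.31,y/2.7+110-.31)
print("dowels scene base", [onz("scene",c(*u),.112)*1000 for u in((369,245),(443,297))])
print("caphole", [onz("scene",c(*u),.016)*1000 for u in((109,438),)])
b=cv2.cvtColor(cv2.imread("pics/scene0.png"),cv2.COLOR_BGR2RGB)
q=quad(b,[c(26,376),c(81,342),c(147,432),c(94,470)],w=2); W=np.array([onz("scene",x,.016)*1000 for x in q]); print("cap scene",W,W.mean(0))
# tail tip two ways
print("tailtip scene",onz("scene",c(306,388),.112)*1000)
print("headtip scene",onz("scene",c(473,205),.112)*1000)
# bed long edge fits
a=cv2.cvtColor(cv2.imread("pics/top0.png"),cv2.COLOR_BGR2RGB)
f=lambda x,y:(x/3.7+205-.37,y/3.7+125-.37)
for p,q in((f(408,189),f(723,179)),(f(408,88),f(570,81)),(f(205,193),f(310,191))):
    e=edge(a,p,q,w=2,trim=.05); L=np.hypot(*(np.array(q)-p)); A,B=[onz("top",e[0]+e[1]*k*L,.042)*1000 for k in(0,1)]; print(A,B,np.degrees(np.arctan2(-(A-B)[0],(A-B)[1])))
e=edge(b,c(145,518),c(330,305),w=2); 
E
```

```text
[array([444.2, 277.6,  45. ]), array([440.8,  76.8,  45. ])]
scene rod [array([442.4, 274.1,  45. ]), array([437.4,  82.2,  45. ])] [array([416.9,  82.9,  10. ]), array([466.2,  81.5,  10. ]), array([468. , 270.4,  10. ])]
top rack [array([468.9, 276. ,  10. ]), array([465.,  80.,  10.]), array([413.9,  82.2,  10. ]), array([419.1, 274.1,  10. ])]
dowels scene base [array([571.5,  71.1, 112. ]), array([652.9,  72.9, 112. ])]
caphole [array([ 493.7, -192.6,   16. ])]
cap scene [[ 390.3 -202.6   16. ]
 [ 401.3 -141.8   16. ]
 [ 515.5 -166.    16. ]
 [ 504.5 -223.9   16. ]] [ 452.9 -183.6   16. ]
tailtip scene [620.  -70.8 112. ]
headtip scene [615.5 167.7 112. ]
[567.7  37.8  42. ] [ 571.  -230.3   42. ] 0.692380897640514
[658.2  35.3  42. ] [ 659.7 -104.3   42. ] 0.631060612343108
[565.6 210.2  42. ] [567.2 121.1  42. ] 0.9937046714556295
```

```bash
cat > plan.py <<'E'
import sys,numpy as np
from scipy.spatial.transform import Rotation as Ro
from workcell import manip
def plan(x,y,z,phi):
    s=manip.get_state(); q=s['ee_rot']; R=Ro.from_quat([q[1],q[2],q[3],q[0]])
    p=np.radians(phi); ty=np.array([np.cos(p),np.sin(p),0]); tz=np.array([0,0,-1.]); tx=np.cross(ty,tz)
    T=Ro.from_matrix(np.stack([tx,ty,tz],1))
    d=R.inv().apply(np.array([x,y,z])/1000-s['position'])*1000
    w=(R.inv()*T).as_rotvec()
    print("pos",np.round(s['position']*1000,1),"t",round(s['time'],2),"grip",round(s['grip_width'],3),"F",np.round(s['wrist_force'],1))
    print("shift",np.round(d,1),"turn",np.round(w,3))
if __name__=="__main__": plan(*map(float,sys.argv[1:5]))
E
python3 plan.py 441 117 200 -1
```

```text
pos [272.7 562.  230.8] t 0.1 grip 1.001 F [-0.2 -0.7  0.4]
shift [-345.7 -326.8   31.1] turn [-1.000e-03  1.000e-03  1.136e+00]
```

Emit:
servo_tool:
  commands: [0,-346,-327,31,0,0,1.136,0,-346,-327,31,0,0,1.136,0,-346,-327,31,0,0,1.136,0,-346,-327,31,0,0,1.136,0,-346,-327,31,0,0,1.136,0,-346,-327,31,0,0,1.136,0,-346,-327,31,0,0,1.136,0,-346,-327,31,0,0,1.136]
  newtons: 40

```text
time: 0.77
position: [0.3905, 0.2493, 0.2093]
ee_rot: [0.0, 0.666, 0.746, -0.001]
wrist_force: [0.8, 1.5, 0.1]
grip_width: 1.005
```

```bash
python3 plan.py 441 117 100 -1
```

```text
pos [390.5 249.3 209.3] t 0.77 grip 1.005 F [0.8 1.5 0.1]
shift [-137.    35.3  109.4] turn [-0.001  0.001  0.131]
```

Emit:
servo_tool:
  commands: [0,-137,35,60,0,0,0.131,0,-137,35,109,0,0,0.131,0,-137,35,109,0,0,0.131,0,-137,35,109,0,0,0.131,0,-137,35,109,0,0,0.131,0,-137,35,109,0,0,0.131,0,-137,35,109,0,0,0.131,0,-137,35,109,0,0,0.131]

```text
time: 1.43
position: [0.4407, 0.1176, 0.101]
ee_rot: [0.0, 0.713, 0.701, -0.0]
wrist_force: [-0.1, 0.2, -0.4]
grip_width: 1.0
```

```bash
python3 plan.py 441.5 117 27 -1; python3 - <<'E'
from workcell import manip
import cv2
a=cv2.cvtColor(manip.camera("scene"),cv2.COLOR_RGB2BGR)
cv2.imwrite("pics/s1.png",cv2.resize(a[90:240,250:420],None,fx=4,fy=4,interpolation=cv2.INTER_CUBIC))
E
```

```text
pos [440.7 117.6 101. ] t 1.43 grip 1.0 F [-0.1  0.2 -0.4]
shift [-0.5  0.9 74. ] turn [-0.     0.001 -0.   ]
```

View pics/s1.png

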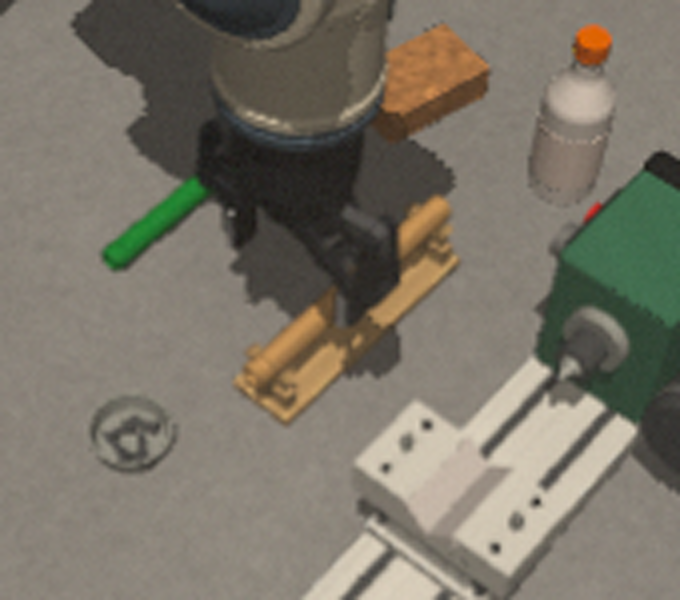

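The scene crop shows the gripper straddling the birch rod, with the near finger at about (365,290). The green rod is clear of it. I'll descend and close.

Emit:
servo_tool:
  commands: [0,-0.5,1,25,0,0,0,0,-0.5,1,50,0,0,0,0,-0.5,1,65,0,0,0,0,-0.5,1,74,0,0,0,0,-0.5,1,74,0,0,0,1,-0.5,1,74,0,0,0,1,-0.5,1,74,0,0,0,1,-0.5,1,74,0,0,0]
  newtons: 40

```text
time: 2.15
position: [0.4424, 0.1175, 0.0282]
ee_rot: [0.001, 0.713, 0.701, 0.001]
wrist_force: [0.3, 0.4, 1.1]
grip_width: 0.599
```

Emit:
servo_tool:
  commands: [1,0,0,0,0,0,0,1,0,0,0,0,0,0,1,0,0,0,0,0,0,1,0,0,0,0,0,0,1,0,0,0,0,0,0,1,0,0,0,0,0,0,1,0,0,-5,0,0,0,1,0,0,-15,0,0,0]

```text
time: 2.82
position: [0.4419, 0.1174, 0.043]
ee_rot: [0.001, 0.713, 0.701, 0.0]
wrist_force: [0.6, 0.2, 0.1]
grip_width: 0.218
```

```bash
python3 plan.py 614 -2 180 0.7; python3 - <<'E'
from workcell import manip
import cv2
a=cv2.cvtColor(manip.camera("scene"),cv2.COLOR_RGB2BGR)
cv2.imwrite("pics/s2.png",cv2.resize(a[90:240,250:420],None,fx=4,fy=4,interpolation=cv2.INTER_CUBIC))
E
```

```text
pos [441.9 117.4  43. ] t 2.82 grip 0.218 F [0.6 0.2 0.1]
shift [-116.6  174.2 -136.7] turn [ 0.001  0.001 -0.029]
```

View pics/s2.png

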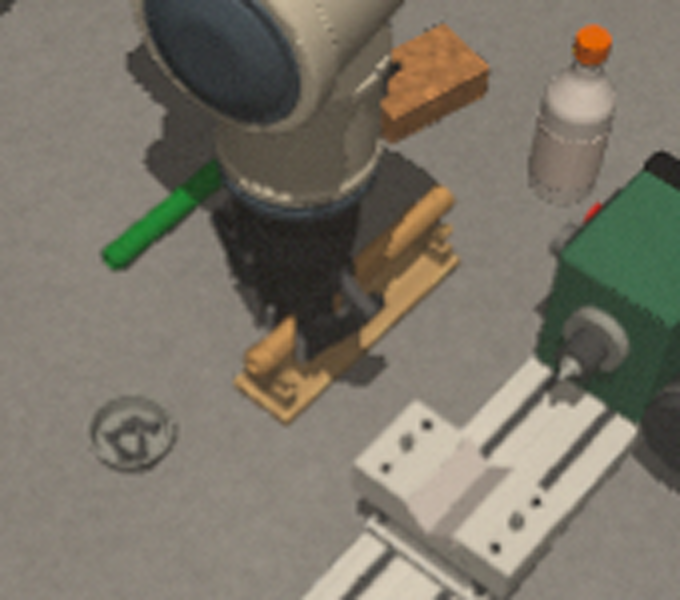

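The rod is gripped (opening about 18.5 mm) and its ends are lifting out of the rack. I'll raise it clear, then traverse.

Emit:
servo_tool:
  commands: [1,0,0,-15,0,0,0,1,0,0,-35,0,0,0,1,0,0,-60,0,0,0,1,0,0,-90,0,0,0,1,0,0,-120,0,0,0,1,-10,20,-142,0,0,-0.01,1,-30,45,-147,0,0,-0.02,1,-50,75,-147,0,0,-0.029]

```text
time: 3.53
position: [0.5176, 0.0661, 0.1947]
ee_rot: [0.003, 0.702, 0.712, 0.003]
wrist_force: [1.0, 0.9, -0.2]
grip_width: 0.215
```

```bash
python3 plan.py 614 -2 180 0.7
```

```text
pos [517.6  66.1 194.7] t 3.53 grip 0.215 F [ 1.   0.9 -0.2]
shift [-69.5  95.3  15.4] turn [0.007 0.    0.002]
```

Emit:
servo_tool:
  commands: [1,-20,25,0,0.007,0,0.002,1,-42,55,0,0.007,0,0.002,1,-60,80,5,0.007,0,0.002,1,-69.5,95,10,0.007,0,0.002,1,-69.5,95,20,0.007,0,0.002,1,-69.5,95,35,0.007,0,0.002,1,-69.5,95,45,0.007,0,0.002,1,-69.5,95,45,0.007,0,0.002]

```text
time: 4.2
position: [0.6122, -0.0016, 0.1481]
ee_rot: [-0.001, 0.703, 0.712, -0.001]
wrist_force: [-1.0, -0.7, -1.1]
grip_width: 0.221
```

```bash
python3 plan.py 614 -2 92.5 0.7; python3 - <<'E'
from workcell import manip
import cv2
a=cv2.cvtColor(manip.camera("scene"),cv2.COLOR_RGB2BGR)
cv2.imwrite("pics/s3.png",cv2.resize(a[120:300,270:450],None,fx=3.3,fy=3.3,interpolation=cv2.INTER_CUBIC))
a=cv2.cvtColor(manip.camera("top"),cv2.COLOR_RGB2BGR)
cv2.imwrite("pics/t3.png",cv2.resize(a[110:200,230:410],None,fx=4.4,fy=4.4,interpolation=cv2.INTER_CUBIC))
E
```

```text
pos [612.2  -1.6 148.1] t 4.2 grip 0.221 F [-1.  -0.7 -1.1]
shift [-0.4  2.  55.6] turn [-0.003 -0.     0.   ]
```

View pics/s3.png

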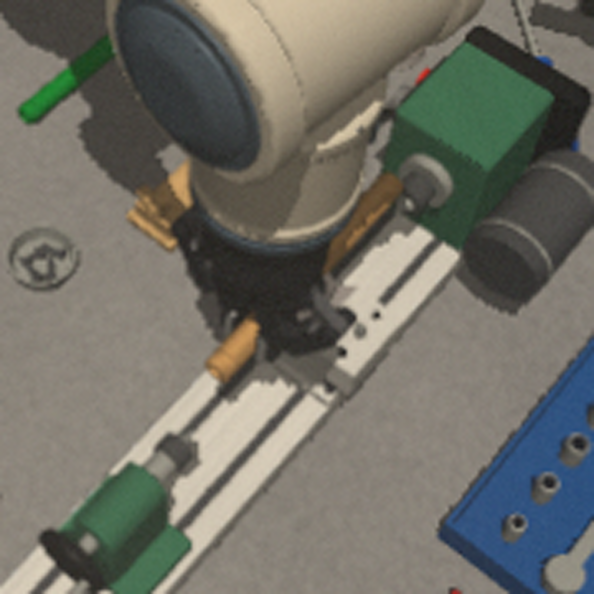

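View pics/t3.png

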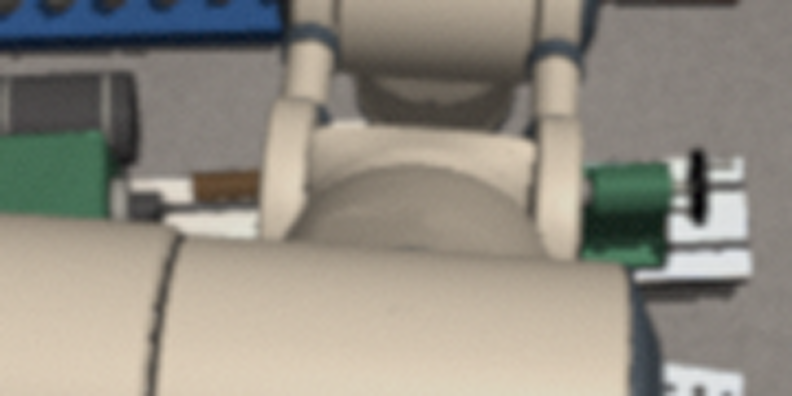

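```bash
python3 - <<'E'
from h import *
np.set_printoptions(precision=1,suppress=True)
print(onz("top",(193/4.4+230-.4,187/4.4+110-.4),.165)*1000)
print(onz("scene",(218/3.3+270-.35,369/3.3+120-.35),.165)*1000)
print(onz("scene",(400/3.3+270-.35,185/3.3+120-.35),.165)*1000)
E
```

```text
[609.8 155.6 165. ]
[613.2 -39.5 165. ]
[615.4 158.2 165. ]
```

The rod spans roughly y = -40 to 157 mm, so its middle is about 12 mm on the tail side of the steady, and it lines up with the V. I'll lower it.

Emit:
servo_tool:
  commands: [1,-0.4,1.5,15,-0.003,0,0,1,-0.4,1.5,30,-0.003,0,0,1,-0.4,1.5,40,-0.003,0,0,1,-0.4,1.5,46,-0.003,0,0,1,-0.4,1.5,50,-0.003,0,0,1,-0.4,1.5,52,-0.003,0,0,1,-0.4,1.5,53,-0.003,0,0,1,-0.4,1.5,53,-0.003,0,0]

```text
time: 4.97
position: [0.6151, -0.0021, 0.0977]
ee_rot: [0.001, 0.703, 0.712, 0.001]
wrist_force: [0.6, 0.1, 0.0]
grip_width: 0.217
```

```bash
python3 plan.py 614 -2 92.5 0.7; python3 - <<'E'
from workcell import manip
import cv2
a=cv2.cvtColor(manip.camera("scene"),cv2.COLOR_RGB2BGR)
cv2.imwrite("pics/s4.png",cv2.resize(a[120:300,270:450],None,fx=3.3,fy=3.3,interpolation=cv2.INTER_CUBIC))
E
```

```text
pos [615.1  -2.1  97.7] t 4.97 grip 0.217 F [0.6 0.1 0. ]
shift [ 0.1 -1.2  5.2] turn [0.003 0.    0.001]
```

View pics/s4.png

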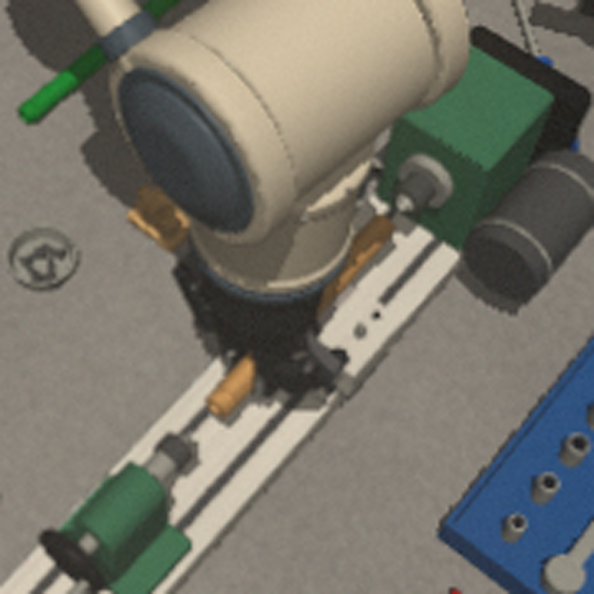

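Emit:
servo_tool:
  commands: [1,0,-1,1,0.003,0,0,1,0,-1,2,0.003,0,0,1,0,-1,2.5,0.003,0,0,1,0,-1,3,0.003,0,0,1,0,-1,3.5,0.003,0,0,1,0,-1,4,0.003,0,0,1,0,-1,4.5,0.003,0,0,1,0,-1,4.5,0.003,0,0]

```text
time: 5.68
position: [0.6142, -0.0021, 0.0932]
ee_rot: [0.0, 0.703, 0.712, -0.0]
wrist_force: [1.0, -0.0, -0.4]
grip_width: 0.214
```

Emit:
servo_tool:
  commands: [1,0,0,0.5,0,0,0,1,0,0,1,0,0,0,1,0,0,1.2,0,0,0,1,0,0,1.5,0,0,0,1,0,0,1.5,0,0,0,1,0,0,1.5,0,0,0,1,0,0,1.5,0,0,0,1,0,0,1.5,0,0,0]

```text
time: 6.35
position: [0.6145, -0.0022, 0.0919]
ee_rot: [0.0, 0.703, 0.712, 0.0]
wrist_force: [3.0, -2.0, 4.4]
grip_width: 0.216
```

Contact at z = 91.9 mm (4.4 N). I'll release, then lift.

Emit:
servo_tool:
  commands: [0.6,0,0,0,0,0,0,0.6,0,0,0,0,0,0,0.5,0,0,0,0,0,0,0.5,0,0,0,0,0,0,0,0,0,0,0,0,0,0,0,0,0,0,0,0,0,0,0,-5,0,0,0,0,0,0,-20,0,0,0]

```text
time: 7.02
position: [0.6133, -0.0021, 0.1106]
ee_rot: [-0.001, 0.703, 0.712, -0.001]
wrist_force: [0.1, 0.2, 0.6]
grip_width: 0.997
```

Emit:
servo_tool:
  commands: [0,0,0,-20,0,0,0,0,0,0,-50,0,0,0,0,0,0,-80,0,0,0,0,0,0,-110,0,0,0,0,80,0,-110,0,0,0,0,120,0,-110,0,0,0,0,150,0,-110,0,0,0,0,150,0,-110,0,0,0]

```text
time: 7.68
position: [0.6112, 0.1514, 0.2214]
ee_rot: [-0.001, 0.702, 0.712, -0.0]
wrist_force: [-0.1, -0.4, 0.3]
grip_width: 0.998
```

```bash
python3 plan.py 615 -155 190 0.7; python3 - <<'E'
from workcell import manip
import cv2
a=cv2.cvtColor(manip.camera("scene"),cv2.COLOR_RGB2BGR)
cv2.imwrite("pics/s5f.png",a)
cv2.imwrite("pics/s5.png",cv2.resize(a[120:300,270:450],None,fx=3.3,fy=3.3,interpolation=cv2.INTER_CUBIC))
a=cv2.cvtColor(manip.camera("top"),cv2.COLOR_RGB2BGR)
cv2.imwrite("pics/t5f.png",a)
cv2.imwrite("pics/t5.png",cv2.resize(a[110:200,230:410],None,fx=4.4,fy=4.4,interpolation=cv2.INTER_CUBIC))
E
```

```text
pos [611.2 151.4 221.4] t 7.68 grip 0.998 F [-0.1 -0.4  0.3]
shift [-3.065e+02 -3.000e-01  3.110e+01] turn [-0.002 -0.001  0.001]
```

View pics/s5.png

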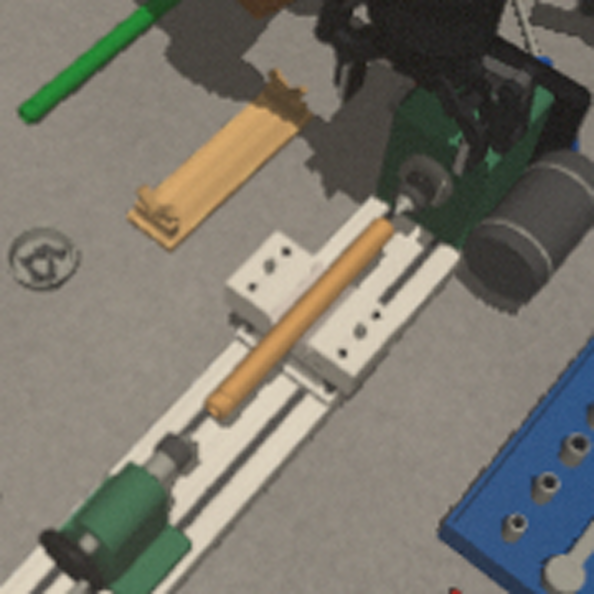

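View pics/t5.png

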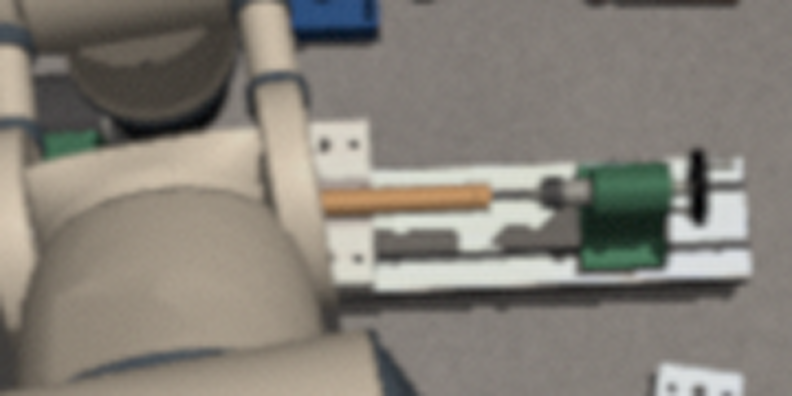

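The rod lies in the V. Its tail end is at scene crop (220,408) and top crop (490,195), clear of both points. Next I'll measure the tailstock upright.

```bash
python3 - <<'E'
from h import *
np.set_printoptions(precision=1,suppress=True)
t=lambda x,y:(x/4.4+230-.4,y/4.4+110-.4)
for p in((593,187),(670,185)): print("upr",onz("top",t(*p),.125)*1000)
for p in((543,188),(490,194),(690,190),(706,190)): print(onz("top",t(*p),.112)*1000)
s=lambda x,y:(x/3.3+270-.35,y/3.3+120-.35)
for p,z in(((218,408),.109),((190,440),.112),((145,465),.13),((92,525),.13)): print("sc",onz("scene",s(*p),z)*1000)
E
```

```text
upr [ 614.4 -112.9  125. ]
upr [ 614.2 -165.4  125. ]
[618.9 -79.8 112. ]
[615.8 -43.3 112. ]
[ 614.4 -180.7  112. ]
[ 614.1 -191.7  112. ]
sc [616.  -39.4 109. ]
sc [618.1 -71.3 112. ]
sc [ 612.6 -110.5  130. ]
sc [ 614.9 -163.7  130. ]
```

Emit:
servo_tool:
  commands: [0,-290,3,0,0,0,0,0,-290,3,0,0,0,0,0,-290,3,0,0,0,0,0,-290,3,0,0,0,0,0,-290,3,0,0,0,0,0,-290,3,0,0,0,0,0,-290,3,0,0,0,0,0,-290,3,0,0,0,0]

```text
time: 8.45
position: [0.6186, -0.1451, 0.221]
ee_rot: [-0.0, 0.703, 0.711, -0.001]
wrist_force: [-0.7, -0.0, -0.1]
grip_width: 1.001
```

```bash
python3 plan.py 615.5 -138 86 0.7
```

```text
pos [ 618.6 -145.1  221. ] t 8.45 grip 1.001 F [-0.7 -0.  -0.1]
shift [  7.3  -2.8 135. ] turn [-0.002  0.001 -0.001]
```

Emit:
servo_tool:
  commands: [0,7,-3,20,0,0,0,0,7,-3,50,0,0,0,0,7,-3,80,0,0,0,0,7,-3,105,0,0,0,0,7,-3,122,0,0,0,0,7,-3,132,0,0,0,0,7,-3,135,0,0,0,0,7,-3,135,0,0,0]

```text
time: 9.12
position: [0.6152, -0.1386, 0.0861]
ee_rot: [-0.0, 0.703, 0.711, -0.001]
wrist_force: [0.0, 0.8, 0.9]
grip_width: 0.998
```

Emit:
servo_tool:
  commands: [1,0,0,0,0,0,0,1,0,0,0,0,0,0,1,0,0,0,0,0,0,1,0,0,0,0,0,0,1,0,0,0,0,0,0,1,0,0,0,0,0,0,1,0,0,0,0,0,0,1,0,0,0,0,0,0]
  newtons: 60

```text
time: 9.78
position: [0.6161, -0.1388, 0.0871]
ee_rot: [0.001, 0.703, 0.711, -0.001]
wrist_force: [-0.0, 0.5, 7.4]
grip_width: 0.411
```

```bash
python3 plan.py 615.5 -88 86 0.7; python3 - <<'E'
from workcell import manip
import cv2
a=cv2.cvtColor(manip.camera("scene"),cv2.COLOR_RGB2BGR)
cv2.imwrite("pics/s6.png",cv2.resize(a[120:330,240:450],None,fx=2.8,fy=2.8,interpolation=cv2.INTER_CUBIC))
E
```

```text
pos [ 616.1 -138.8   87.1] t 9.78 grip 0.411 F [-0.   0.5  7.4]
shift [50.8  0.   1. ] turn [ 0.     0.002 -0.001]
```

View pics/s6.png

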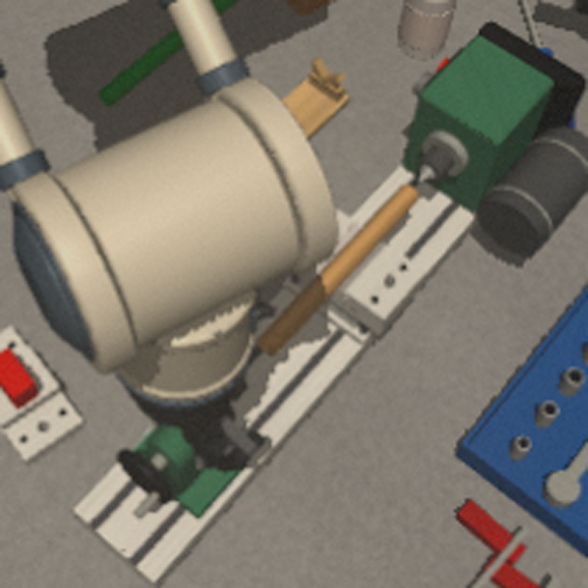

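The upright is gripped (opening 35 mm). I'll slide it up.

Emit:
servo_tool:
  commands: [1,3,0,-0.5,0,0,0,1,6,0,-0.7,0,0,0,1,9,0,-0.7,0,0,0,1,12,0,-0.7,0,0,0,1,15,0,-0.7,0,0,0,1,18,0,-0.7,0,0,0,1,21,0,-0.7,0,0,0,1,24,0,-0.7,0,0,0]

```text
time: 10.5
position: [0.6157, -0.1147, 0.0872]
ee_rot: [0.001, 0.703, 0.711, -0.001]
wrist_force: [4.0, -2.9, -15.3]
grip_width: 0.414
```

Emit:
servo_tool:
  commands: [1,3,0,0,0,0,0,1,6,0,0,0,0,0,1,9,0,0,0,0,0,1,12,0,0,0,0,0,1,14,0,0,0,0,0,1,16,0,0,0,0,0,1,18,0,0,0,0,0,1,20,0,0,0,0,0]

```text
time: 11.17
position: [0.6155, -0.0945, 0.0872]
ee_rot: [0.001, 0.703, 0.711, -0.001]
wrist_force: [1.6, -3.3, -7.7]
grip_width: 0.41
```

```bash
python3 plan.py 615.5 -87 86 0.7; python3 - <<'E'
from workcell import manip
import cv2
a=cv2.cvtColor(manip.camera("scene"),cv2.COLOR_RGB2BGR)
cv2.imwrite("pics/s7.png",cv2.resize(a[120:330,240:450],None,fx=2.8,fy=2.8,interpolation=cv2.INTER_CUBIC))
E
```

```text
pos [615.5 -94.5  87.2] t 11.17 grip 0.41 F [ 1.6 -3.3 -7.7]
shift [7.5 0.1 1.2] turn [-0.     0.002 -0.001]
```

View pics/s7.png

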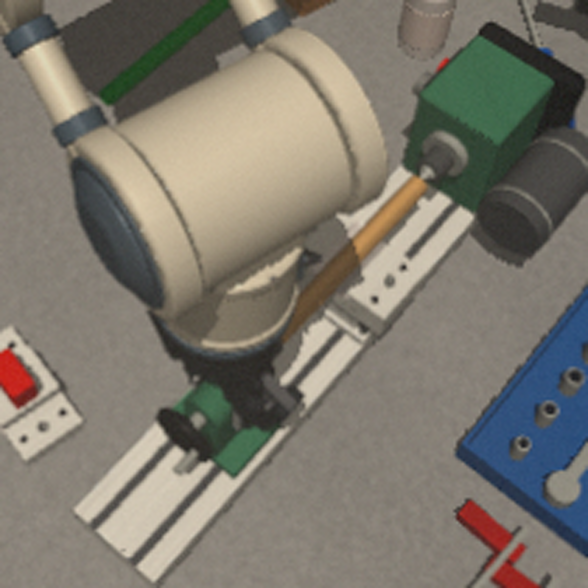

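Emit:
servo_tool:
  commands: [1,1,0,0.3,0,0,0,1,2,0,0.3,0,0,0,1,3,0,0.3,0,0,0,1,3.5,0,0.3,0,0,0,1,4,0,0.3,0,0,0,1,4.5,0,0.3,0,0,0,1,5,0,0.3,0,0,0,1,5,0,0.3,0,0,0]

```text
time: 11.88
position: [0.6155, -0.0891, 0.0871]
ee_rot: [0.001, 0.703, 0.711, -0.001]
wrist_force: [-2.4, -2.7, 6.1]
grip_width: 0.408
```

Emit:
servo_tool:
  commands: [1,0.4,0,0,0,0,0,1,0.8,0,0,0,0,0,1,1.2,0,0,0,0,0,1,1.6,0,0,0,0,0,1,2,0,0,0,0,0,1,2,0,0,0,0,0,1,2,0,0,0,0,0,1,2,0,0,0,0,0]

```text
time: 12.55
position: [0.6154, -0.087, 0.0871]
ee_rot: [0.001, 0.703, 0.711, -0.001]
wrist_force: [-1.5, -2.0, 2.3]
grip_width: 0.41
```

Emit:
servo_tool:
  commands: [1,0.4,0,0,0,0,0,1,0.8,0,0,0,0,0,1,1.2,0,0,0,0,0,1,1.6,0,0,0,0,0,1,2,0,0,0,0,0,1,2,0,0,0,0,0,1,2,0,0,0,0,0,1,2,0,0,0,0,0]

```text
time: 13.22
position: [0.6154, -0.0858, 0.0871]
ee_rot: [0.001, 0.703, 0.711, -0.001]
wrist_force: [-1.9, -9.7, 2.0]
grip_width: 0.41
```

```bash
python3 plan.py 615.5 -85 86 0.7; python3 - <<'E'
from workcell import manip
import cv2
a=cv2.cvtColor(manip.camera("scene"),cv2.COLOR_RGB2BGR)
cv2.imwrite("pics/s8.png",cv2.resize(a[150:270,290:430],None,fx=5,fy=5,interpolation=cv2.INTER_CUBIC))
E
```

```text
pos [615.4 -85.8  87.1] t 13.22 grip 0.41 F [-1.9 -9.7  2. ]
shift [0.8 0.1 1.1] turn [-0.     0.003 -0.001]
```

View pics/s8.png

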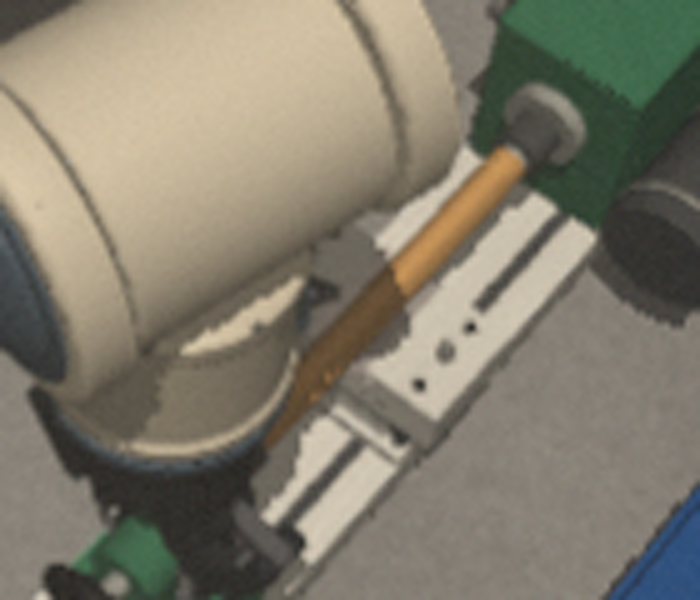

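Resistance is rising at -85.8 mm, close to the expected stop. I'll push a little more to seat it.

Emit:
servo_tool:
  commands: [1,0.5,0,0,0,0,0,1,0.8,0,0,0,0,0,1,1.1,0,0,0,0,0,1,1.3,0,0,0,0,0,1,1.3,0,0,0,0,0,1,1.3,0,0,0,0,0,1,1.3,0,0,0,0,0,1,1.3,0,0,0,0,0]

```text
time: 13.93
position: [0.6154, -0.0856, 0.0871]
ee_rot: [0.001, 0.703, 0.711, -0.001]
wrist_force: [-2.1, -13.2, 2.3]
grip_width: 0.408
```

Seated: 13 N against a hard stop. I'll release and lift straight up.

Emit:
servo_tool:
  commands: [1,0.2,0,0,0,0,0,0.4,0.2,0,0,0,0,0,0,0.2,0,0,0,0,0,0,0.2,0,0,0,0,0,0,0.2,0,0,0,0,0,0,0.2,0,0,0,0,0,0,0.2,0,-10,0,0,0,0,0.2,0,-40,0,0,0]

```text
time: 14.6
position: [0.6133, -0.0847, 0.1246]
ee_rot: [-0.001, 0.703, 0.711, -0.003]
wrist_force: [-1.3, 0.7, 0.1]
grip_width: 1.004
```

```bash
python3 plan.py 452.5 -184.5 200 79.3;python3 plan.py 452.5 -184.5 200 -100.7
```

```text
pos [613.3 -84.7 124.6] t 14.6 grip 1.004 F [-1.3  0.7  0.1]
shift [ -98.2 -162.4  -74.1] turn [-0.007 -0.002 -1.373]
pos [613.3 -84.7 124.6] t 14.6 grip 1.004 F [-1.3  0.7  0.1]
shift [ -98.2 -162.4  -74.1] turn [-0.002  0.007  1.769]
```

Emit:
servo_tool:
  commands: [0,0,0,-35,0,0,0,0,0,0,-70,0,0,-0.1,0,-20,-40,-75,-0.003,0,-0.25,0,-40,-75,-75,-0.003,0,-0.4,0,-65,-110,-75,-0.003,0,-0.55,0,-90,-145,-75,-0.003,0,-0.7,0,-98,-162,-75,-0.003,0,-0.85,0,-98,-162,-75,-0.003,0,-1.0]

```text
time: 15.27
position: [0.4487, -0.1859, 0.2017]
ee_rot: [-0.002, 0.358, 0.934, -0.002]
wrist_force: [1.2, 1.3, -0.2]
grip_width: 0.998
```

```bash
python3 plan.py 452.5 -184.5 120 79.3; python3 - <<'E'
from workcell import manip
import cv2
a=cv2.cvtColor(manip.camera("scene"),cv2.COLOR_RGB2BGR)
cv2.imwrite("pics/s9f.png",a)
cv2.imwrite("pics/s9.png",cv2.resize(a[130:330,210:450],None,fx=3,fy=3,interpolation=cv2.INTER_CUBIC))
a=cv2.cvtColor(manip.camera("top"),cv2.COLOR_RGB2BGR)
cv2.imwrite("pics/t9f.png",a)
cv2.imwrite("pics/t9.png",cv2.resize(a[110:260,210:420],None,fx=3.7,fy=3.7,interpolation=cv2.INTER_CUBIC))
E
```

```text
pos [ 448.7 -185.9  201.7] t 15.27 grip 0.998 F [ 1.2  1.3 -0.2]
shift [-2.1  3.9 81.6] turn [-0.004 -0.004 -0.545]
```

View pics/s9.png

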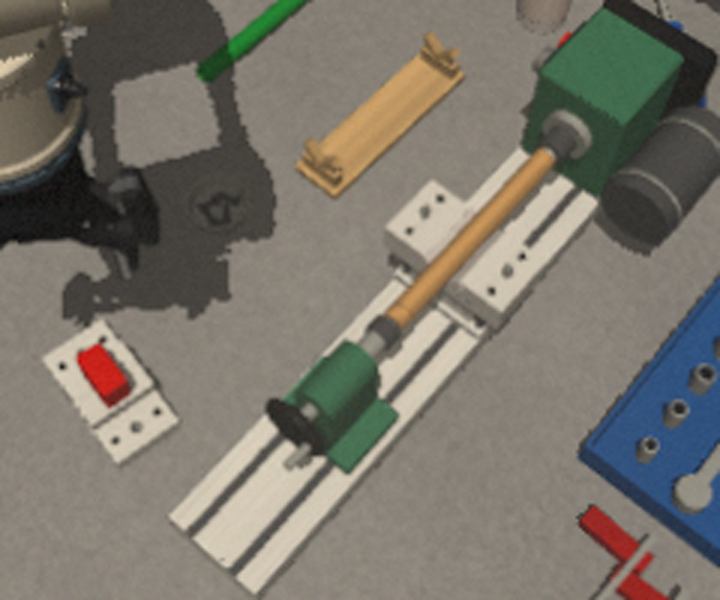

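View pics/t9.png

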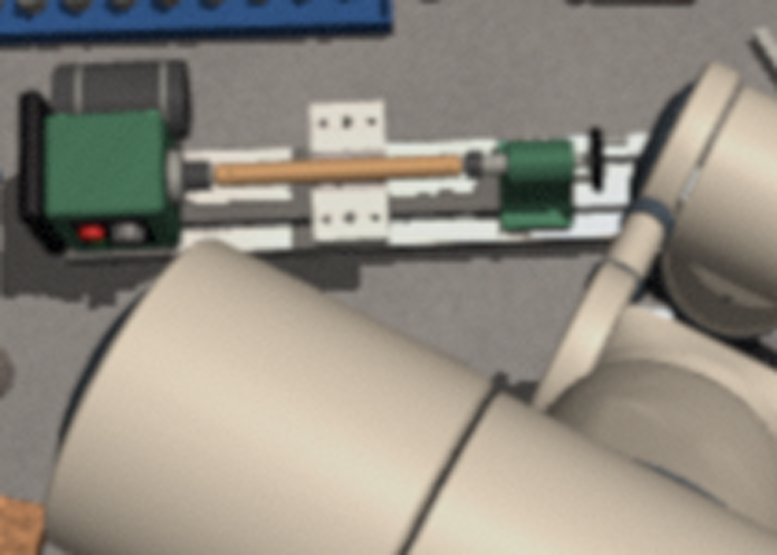

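The rod now sits between both centres, with ends at top crop (216,175) and (462,165). I'll check its position and re-measure the cap from the clear scene view.

```bash
python3 - <<'E'
from h import *
np.set_printoptions(precision=1,suppress=True)
t=lambda x,y:(x/3.7+210-.37,y/3.7+110-.37)
A,B=[onz("top",t(*p),.112)*1000 for p in((216,174.5),(463,164.5))]; print("rod",A,B,(A+B)/2,np.linalg.norm(A-B))
a=cv2.cvtColor(cv2.imread("pics/t9f.png"),cv2.COLOR_BGR2RGB)
q=quad(a,[t(*p) for p in((309,102),(382,100),(387,240),(314,242))],w=2); W=np.array([onz("top",u,.112)*1000 for u in q]); print(W,W.mean(0))
for p in((347,122),(349.5,218)): print("dowel mark",onz("top",t(*p),.119)*1000)
b=cv2.cvtColor(cv2.imread("pics/s9f.png"),cv2.COLOR_BGR2RGB)
s=lambda x,y:(x/3+210-.33,y/3+130-.33)
q=quad(b,[s(*p) for p in((42,357),(101,320),(179,419),(122,463))],w=2); W=np.array([onz("scene",u,.016)*1000 for u in q]); print("cap",W,W.mean(0))
for p in((79,356),(104,347),(129,380),(106,392)): print("rib top",onz("scene",s(*p),.059)*1000)
q=quad(b,[s(*p) for p in((386,231),(433,179),(545,262),(497,318))],w=2); W=np.array([onz("scene",u,.112)*1000 for u in q]); print("steady sc",W,W.mean(0))
for p in((426,212),(507,270)): print("dowel sc",onz("scene",s(*p),.119)*1000)
E
```

```text
rod [612.8 177.2 112. ] [615.1 -24.5 112. ] [613.9  76.4 112. ] 201.73994097432941
[[671.8 100.  112. ]
 [671.8  39.2 112. ]
 [555.3  38.  112. ]
 [553.5  99.4 112. ]] [613.1  69.1 112. ]
dowel mark [652.   69.2 119. ]
dowel mark [570.6  69.  119. ]
cap [[ 390.2 -203.5   16. ]
 [ 400.8 -144.2   16. ]
 [ 516.  -162.9   16. ]
 [ 504.9 -222.3   16. ]] [ 453.  -183.2   16. ]
rib top [ 432.7 -189.4   59. ]
rib top [ 441.9 -170.6   59. ]
rib top [ 477.6 -177.    59. ]
rib top [ 471.5 -196.1   59. ]
steady sc [[555.7  39.2 112. ]
 [554.9  99.6 112. ]
 [671.1  98.  112. ]
 [671.9  38.9 112. ]] [613.4  68.9 112. ]
dowel sc [574.2  68.1 119. ]
dowel sc [654.3  69.2 119. ]
```

Emit:
servo_tool:
  commands: [0,-2,4,10,-0.004,-0.004,-0.12,0,-2,4,20,-0.004,-0.004,-0.24,0,-2,4,30,-0.004,-0.004,-0.36,0,-2,4,50,-0.004,-0.004,-0.48,0,-2,4,70,-0.004,-0.004,-0.545,0,-2,4,81,-0.004,-0.004,-0.545,0,-2,4,81,-0.004,-0.004,-0.545,0,-2,4,81,-0.004,-0.004,-0.545]

```text
time: 16.03
position: [0.4568, -0.1831, 0.1209]
ee_rot: [0.001, 0.096, 0.995, 0.0]
wrist_force: [-0.2, 0.2, 0.5]
grip_width: 0.996
```

```bash
python3 plan.py 453 -184 34 79.3; python3 - <<'E'
from workcell import manip
import cv2
a=cv2.cvtColor(manip.camera("scene"),cv2.COLOR_RGB2BGR)
cv2.imwrite("pics/s10.png",cv2.resize(a[180:310,190:320],None,fx=4.5,fy=4.5,interpolation=cv2.INTER_CUBIC))
E
```

```text
pos [ 456.8 -183.1  120.9] t 16.03 grip 0.996 F [-0.2  0.2  0.5]
shift [ 3.8 -1.7 86.9] turn [ 0.001  0.002 -0.006]
```

View pics/s10.png

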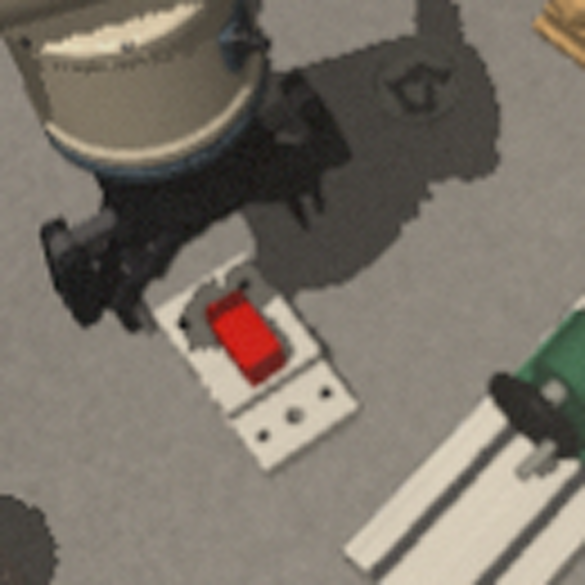

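The fingers straddle the red rib, which is at crop (245,335), with the jaws across its short side. I'll descend and grip.

Emit:
servo_tool:
  commands: [0,4,-1.5,25,0,0.002,-0.006,0,4,-1.5,50,0,0.002,-0.006,0,4,-1.5,70,0,0.002,-0.006,0,4,-1.5,80,0,0.002,-0.006,0,4,-1.5,85,0,0.002,-0.006,0,4,-1.5,86,0,0.002,-0.006,0,4,-1.5,86,0,0.002,-0.006,0,4,-1.5,86,0,0.002,-0.006]

```text
time: 16.75
position: [0.4537, -0.1844, 0.0364]
ee_rot: [0.001, 0.093, 0.996, -0.0]
wrist_force: [0.4, -0.3, -0.5]
grip_width: 0.998
```

Emit:
servo_tool:
  commands: [1,0,0,0,0,0,0,1,0,0,0,0,0,0,1,0,0,0,0,0,0,1,0,0,0,0,0,0,1,0,0,0,0,0,0,1,0,0,0,0,0,0,1,0,0,0,0,0,0,1,0,0,0,0,0,0]
  newtons: 80

```text
time: 17.42
position: [0.4537, -0.1845, 0.0368]
ee_rot: [0.002, 0.093, 0.996, -0.0]
wrist_force: [-2.6, -1.4, 9.4]
grip_width: 0.265
```

Emit:
servo_tool:
  commands: [1,0,0,0,0,0,0,1,0,0,-2,0,0,0,1,0,0,-6,0,0,0,1,0,0,-12,0,0,0,1,0,0,-20,0,0,0,1,0,0,-30,0,0,0,1,0,0,-30,0,0,0,1,0,0,-30,0,0,0]

```text
time: 18.08
position: [0.4541, -0.1847, 0.0675]
ee_rot: [0.002, 0.093, 0.996, -0.001]
wrist_force: [-0.3, -0.3, -3.9]
grip_width: 0.263
```

```bash
python3 plan.py 613.4 69.1 200 90.7; python3 - <<'E'
from workcell import manip
import cv2
a=cv2.cvtColor(manip.camera("scene"),cv2.COLOR_RGB2BGR)
cv2.imwrite("pics/s11.png",cv2.resize(a[180:310,190:320],None,fx=4.5,fy=4.5,interpolation=cv2.INTER_CUBIC))
E
```

```text
pos [ 454.1 -184.7   67.5] t 18.08 grip 0.263 F [-0.3 -0.3 -3.9]
shift [-110.3  278.7 -132.3] turn [-0.001  0.004 -0.198]
```

View pics/s11.png

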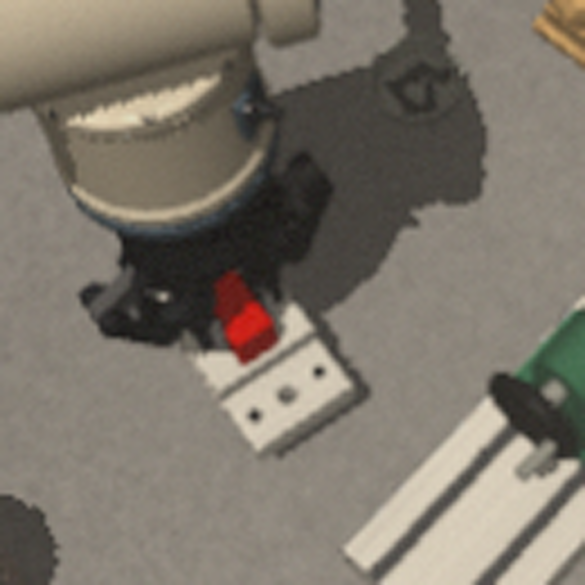

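Emit:
servo_tool:
  commands: [1,0,0,-30,0,0.004,0,1,0,0,-65,0,0.004,0,1,0,0,-100,0,0.004,0,1,0,0,-130,0,0.004,0,1,-10,20,-140,0,0.004,-0.03,1,-20,50,-142,0,0.004,-0.08,1,-33,85,-142,0,0.004,-0.13,1,-48,120,-142,0,0.004,-0.198]

```text
time: 18.8
position: [0.5227, -0.0741, 0.2091]
ee_rot: [-0.0, -0.006, 1.0, -0.0]
wrist_force: [1.0, -1.0, -3.7]
grip_width: 0.262
```

```bash
python3 plan.py 613.4 69.1 180 90.7
```

```text
pos [522.7 -74.1 209.1] t 18.8 grip 0.262 F [ 1.  -1.  -3.7]
shift [-92.5 142.   28.9] turn [-0.001 -0.001  0.001]
```

Emit:
servo_tool:
  commands: [1,-15,22,0,0,0,0,1,-35,54,0,0,0,0,1,-55,85,0,0,0,0,1,-75,115,5,0,0,0,1,-88,135,12,0,0,0,1,-92.5,142,22,0,0,0,1,-92.5,142,25,0,0,0,1,-92.5,142,25,0,0,0]

```text
time: 19.47
position: [0.6122, 0.0689, 0.1821]
ee_rot: [-0.002, -0.007, 1.0, -0.001]
wrist_force: [-0.5, -1.1, -3.0]
grip_width: 0.259
```

```bash
python3 plan.py 613.4 69.1 165 90.7; python3 - <<'E'
from workcell import manip
import cv2
a=cv2.cvtColor(manip.camera("scene"),cv2.COLOR_RGB2BGR)
cv2.imwrite("pics/s12f.png",a)
cv2.imwrite("pics/s12.png",cv2.resize(a[130:280,290:440],None,fx=4,fy=4,interpolation=cv2.INTER_CUBIC))
E
```

```text
pos [612.2  68.9 182.1] t 19.47 grip 0.259 F [-0.5 -1.1 -3. ]
shift [-1.3  0.2 17.1] turn [-0.001 -0.004  0.001]
```

View pics/s12.png

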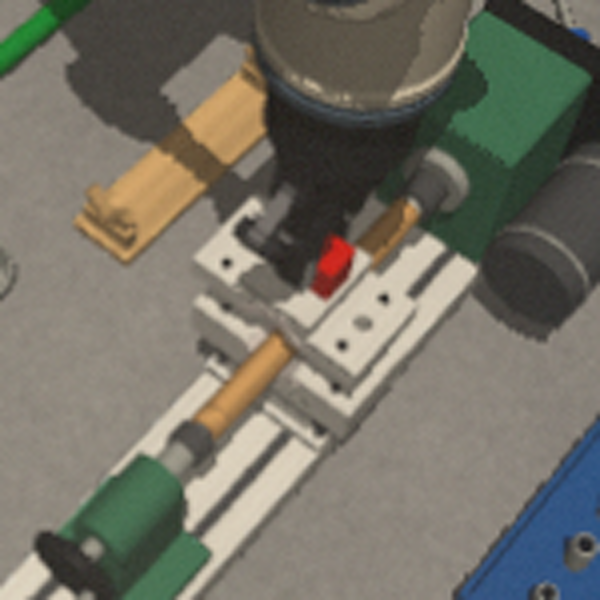

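```bash
python3 - <<'E'
from h import *
np.set_printoptions(precision=1,suppress=True)
s=lambda x,y:(x/4+290-.375,y/4+130-.375)
im=cv2.cvtColor(cv2.imread("pics/s12f.png"),cv2.COLOR_BGR2RGB)
print("hole",onz("scene",s(363,323),.1613)*1000,"small",[onz("scene",s(*p),.1613)*1000 for p in((385,298),(342,345))])
e1=edge(im,s(352,378),s(414,306),w=2); e2=edge(im,s(305,345),s(352,378),w=1.5)
print("corner",onz("scene",inter(e1,e2),.1613)*1000)
A,B=[onz("scene",e1[0]+e1[1]*k,.1613)*1000 for k in(0,22)]; print("rear edge",A,B)
E
cp pics/s12f.png /tmp/; python3 -c "
import cv2;a=cv2.imread('pics/s12f.png');cv2.imwrite('pics/s12z.png',cv2.resize(a[185:235,330:400],None,fx=11,fy=11,interpolation=cv2.INTER_NEAREST))"
```

```text
hole [652.6  68.6 161.3] small [array([652.1,  89.9, 161.3]), array([652.4,  49.6, 161.3])]
corner [670.   39.1 161.3]
rear edge [670.   36.7 161.3] [669.8  91.8 161.3]
```

View pics/s12z.png

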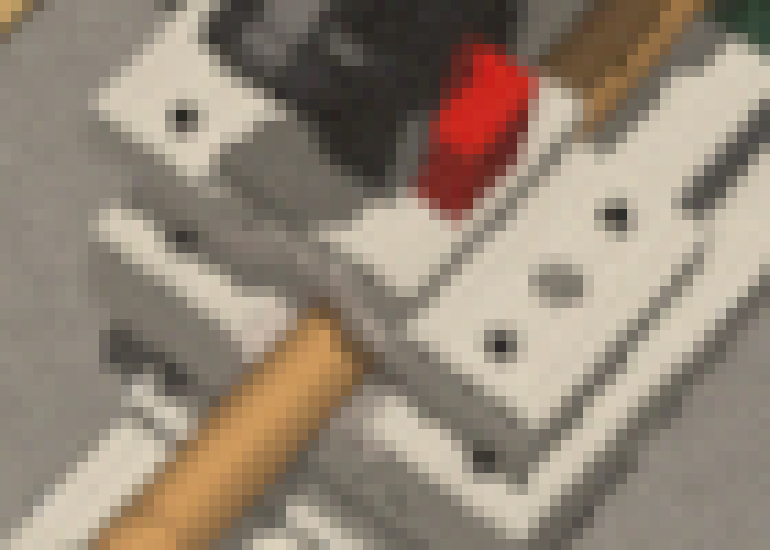

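In the scene view the cap's rear hole is at crop (363,323) and its rear edge is at x = 670 mm. So the cap centre in hand is within about 0.5 mm of the TCP. I'll move to x = 613.8, y = 69 and descend.

Emit:
servo_tool:
  commands: [1,-1.6,0.1,3,-0.001,-0.004,0.001,1,-1.6,0.1,6,-0.001,-0.004,0.001,1,-1.6,0.1,9,-0.001,-0.004,0.001,1,-1.6,0.1,12,-0.001,-0.004,0.001,1,-1.6,0.1,14,-0.001,-0.004,0.001,1,-1.6,0.1,14,-0.001,-0.004,0.001,1,-1.6,0.1,14,-0.001,-0.004,0.001,1,-1.6,0.1,14,-0.001,-0.004,0.001]

```text
time: 20.18
position: [0.614, 0.0685, 0.1691]
ee_rot: [0.001, -0.006, 1.0, -0.0]
wrist_force: [0.8, 0.1, -3.5]
grip_width: 0.26
```

```bash
python3 plan.py 613.8 69 150 90.7; python3 - <<'E'
from workcell import manip
import cv2
from h import *
a=cv2.cvtColor(manip.camera("scene"),cv2.COLOR_RGB2BGR)
cv2.imwrite("pics/s13z.png",cv2.resize(a[185:240,320:400],None,fx=9,fy=9,interpolation=cv2.INTER_CUBIC))
E
```

```text
pos [614.   68.5 169.1] t 20.18 grip 0.26 F [ 0.8  0.1 -3.5]
shift [ 0.2  0.5 19.1] turn [-0.     0.001 -0.   ]
```

View pics/s13z.png

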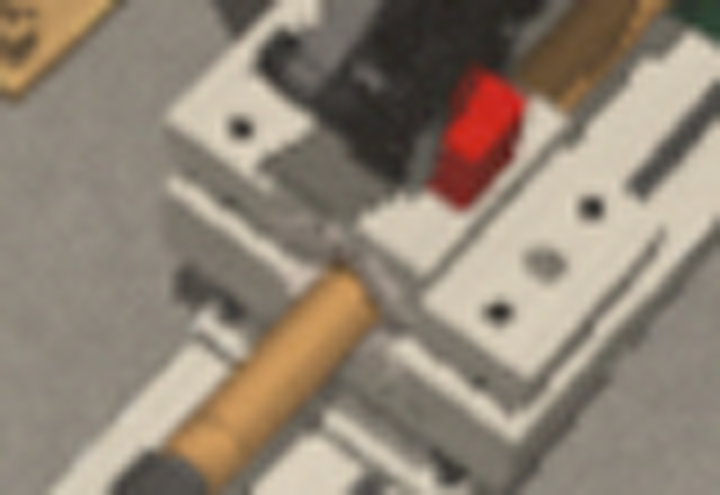

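The dowel is showing through the rear hole at crop (545,262), so I'll continue down slowly.

Emit:
servo_tool:
  commands: [1,0,0.4,1.5,0,0,0,1,0,0.4,3,0,0,0,1,0,0.4,4.5,0,0,0,1,0,0.4,6,0,0,0,1,0,0.4,7.5,0,0,0,1,0,0.4,9,0,0,0,1,0,0.4,10,0,0,0,1,0,0.4,10,0,0,0]

```text
time: 20.9
position: [0.6139, 0.0688, 0.1589]
ee_rot: [0.0, -0.006, 1.0, -0.0]
wrist_force: [0.2, 0.2, -3.1]
grip_width: 0.263
```

Emit:
servo_tool:
  commands: [1,0,0,1.2,0,0,0,1,0,0,2.4,0,0,0,1,0,0,3.6,0,0,0,1,0,0,4.8,0,0,0,1,0,0,6,0,0,0,1,0,0,7,0,0,0,1,0,0,8,0,0,0,1,0,0,8,0,0,0]

```text
time: 21.57
position: [0.6139, 0.0689, 0.1507]
ee_rot: [0.0, -0.006, 1.0, -0.0]
wrist_force: [0.7, 1.4, -4.3]
grip_width: 0.263
```

Emit:
servo_tool:
  commands: [1,0,0,0.5,0,0,0,1,0,0,1,0,0,0,1,0,0,1.5,0,0,0,1,0,0,2,0,0,0,1,0,0,2.3,0,0,0,1,0,0,2.6,0,0,0,1,0,0,2.6,0,0,0,1,0,0,2.6,0,0,0]

```text
time: 22.23
position: [0.6139, 0.0689, 0.1488]
ee_rot: [0.001, -0.006, 1.0, -0.0]
wrist_force: [-2.9, 0.2, 8.2]
grip_width: 0.265
```

Contact at 148.8 mm, exactly the predicted seated height. Now I'll press to about 20 N.

Emit:
servo_tool:
  commands: [1,0,0,0.8,0,0,0,1,0,0,1.0,0,0,0,1,0,0,1.2,0,0,0,1,0,0,1.4,0,0,0,1,0,0,1.4,0,0,0,1,0,0,1.4,0,0,0,1,0,0,1.4,0,0,0,1,0,0,1.4,0,0,0]

```text
time: 22.9
position: [0.614, 0.0689, 0.1488]
ee_rot: [0.001, -0.006, 1.0, -0.0]
wrist_force: [-7.4, -0.1, 19.0]
grip_width: 0.265
```

Emit:
servo_tool:
  commands: [1,0.3,0,1.4,0,0,0,1,0.5,0,1.5,0,0,0,1,0.5,0,1.6,0,0,0,1,0.5,0,1.6,0,0,0,1,0.5,0,1.6,0,0,0,1,0.5,0,1.6,0,0,0,1,0.5,0,1.6,0,0,0,1,0.5,0,1.6,0,0,0]

```text
time: 23.57
position: [0.614, 0.0689, 0.1488]
ee_rot: [0.002, -0.006, 1.0, -0.0]
wrist_force: [-5.2, 0.6, 18.7]
grip_width: 0.262
```

```bash
python3 - <<'E'
from workcell import manip
import cv2
a=cv2.cvtColor(manip.camera("scene"),cv2.COLOR_RGB2BGR)
cv2.imwrite("pics/s14.png",a)
cv2.imwrite("pics/s14z.png",cv2.resize(a[175:265,310:410],None,fx=6.5,fy=6.5,interpolation=cv2.INTER_CUBIC))
s=manip.get_state(); print(s['time'],s['position'],s['wrist_force'],s['grip_width'])
E
```

```text
23.6167 [0.61394924 0.06886697 0.1487661 ] [-5.86848764  0.13304974 19.47303046] 0.2634099969768544
```

View pics/s14z.png

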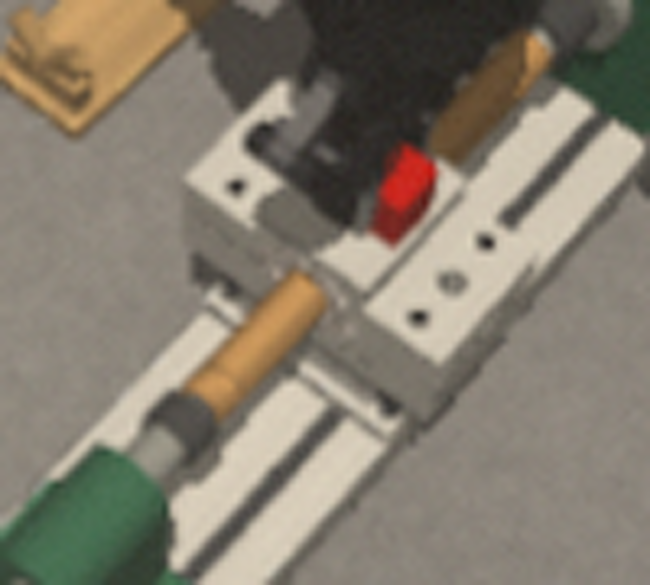

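View pics/s14.png

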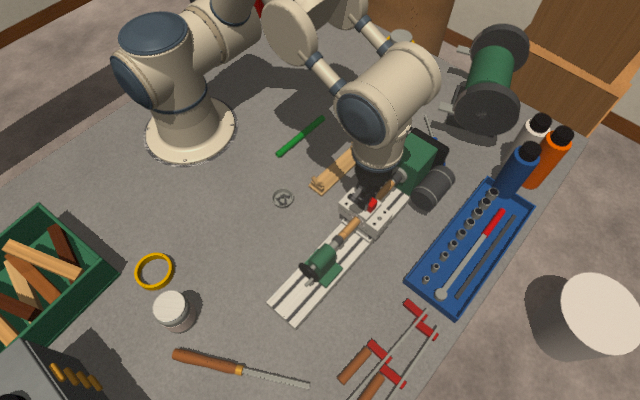

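The cap sits flush with no gap visible between the halves, and the dowel shows in the rear hole at crop (452,282). The rod is still held by the tailstock centre at crop (190,410). The push is steady at about 19 N, so I'll hand in.

```bash
python3 - <<'E'
from workcell import manip
print(manip.close_job()); s=manip.get_state(); print(s['time'],s['position'],s['wrist_force'])
E
```

```text
the job is handed in; nothing more can be done
None
the job is handed in; nothing more can be done
```

The rod is set up between the centres, and I handed the job in at about 23.6 s with the arm still pressing the cap down.

- **Rod:** I moved the birch rod from the rack to the V. I then slid the tailstock up until it met a hard stop at about 13 N. A camera check then put the rod's middle about 7 mm towards the headstock. That is 2 mm short of the stated 9 mm, which is within what I can measure.
- **Cap:** It went down over both dowels without catching. It stopped at TCP z = 148.8 mm, exactly the height I had worked out for a seated cap, and the last picture shows no gap between the halves.
- **Press:** The last wrist reading was about 19.5 N upward, steady. Adding the cap's weight, roughly 23 N should be reaching the lower half.
- **Not quite clean:** A sideways force of about 6 N remained on the gripper while pressing. A small correction reduced it only slightly.
- **Rest of the bench:** I touched nothing else on purpose, including the green look-alike rod. The last picture shows the items it has in view where they were, but the arm hid a few and I did not check each one.

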